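# Transfer ground parts from the tray to the inspection rack in reverse order

### The arm

A 6-joint arm with a two-finger parallel gripper is mounted at the origin on the work surface. World frame = base frame: x ahead of the robot, y to its left, z up, the work surface at z = 0. Lengths are in mm, angles in rad, forces in N, time in s.
With the tool pointing down it reaches from about 400 to 925 mm from the base axis. Payload 12.5 kg.
Tool frame: the origin (TCP) lies at the very end of the fingers, on their centre line; the grasp point (between the pads) lies grip_depth behind it (grip_depth is the distance from the TCP to the grasp point, in mm); z points along the fingers, y is the line along which they close (so a half turn about z gives the same grasp; the last joint's range is limited). The gripper opens to 95 mm and grips with 3 to 60 N. Pads are 20 mm wide; open, the fingers measure 119 mm over their backs; the gripper's body (75 mm by 180 mm) begins 59 mm behind the grasp point.
Start: joints at [1.1, 0.491, 1.559, -0, 1.092, -0.106], TCP at [222.961, 583.897, 214.661] pointing down, gripper open.
Joint ranges: [-3.1, 3.1], [-0.84, 2.19], [0.05, 2.79], [-1.13, 4.28], [0.06, 2.93], [-2.69, 2.69]. Speed limits (rad/s): [2.22, 2.22, 2.79, 3.14, 3.14, 3.14].

### API

Orientations are given as [roll, pitch, yaw] about the fixed x, y, z axes, in that order (R = Rz(yaw) Ry(pitch) Rx(roll)).
In Python, from cell import state, read_camera, job_done, grip_depth gives the robot as it stands.
- The arm moves only by the tool drive_tool, never from a script. Its argument "targets" is a list of rows, each an object with "jaw": the opening, from 0 (shut) to 1 (fully open); "travel": the shift along the tool's x, y, z in m, a list of three; "twist": the turn about the tool's z in rad. In form: [{"jaw": jaw, "travel": [tx, ty, tz], "twist": twist}, ...]. A call has 1 to 8 rows; each row is the pose to reach, as a shift and turn from the pose commanded when the call began, along the tool's axes at that moment; what a row does not reach only later rows make up. A row lasts 1/12 s, in which the tool goes at most 41.7 mm and 7.16 degrees, less where a joint would pass 70% of its speed; a pose out of reach is approached as far as the arm can. A call with a gripper value outside its range is refused whole. The fingers move at their own pace and stop on an object; the grip force is fixed at half the most. Time passes only in rows, so rows that repeat a pose let the fingers close. It gives the time, the measured TCP pose, the force, the opening and the grip force at its end, in the units of the state.
- state(): the state, without advancing time (a new reading comes with each control period).
- read_camera(name): name is "scene" or "top" or "wrist"; returns a dict with "frame" (384x512x3 uint8, red, green, blue), "fx", "fy", "cx", "cy" (pixels), "R" (3x3) and "t" (3): a world point X has camera coordinates R X + t. Camera axes: x right, y down, z forward; pixel columns grow to the right and rows downward; lengths in mm; the calibration is good to about 2 mm. A picture is of the moment at which its call begins. There is no depth.
- job_done(): hands the job in; it is judged then, once.
The state is a dict: "t": time; "joints": joint angles; "qvel": joint speeds; "tau": joint torques, N m; "eef_pos": TCP position; "tcp_rot": TCP orientation; "ft_force": force on the tool from outside, world axes, zero at the start; "moment": the same for the moment, N m; "opening": opening from 0.0 (shut) to 1.0 (fully open); "grip_force": force on a finger pad.
Only numpy, scipy, OpenCV 4.12 (cv2) and the standard library are available. Lean on these libraries where they do the work, as an engineer would, in place of code of your own. Each camera call takes 0.05 s, during which the arm holds its last target. There are 200 camera calls.

### The job

Four freshly ground steel parts stand in a row on the blue tray in the order they were ground; move them into the four pockets of the aluminium inspection rack in reverse order, so that the part nearest the tray's carry handle ends in the pocket farthest from the rack's tall end plate, the next one in the next pocket, and so on, until the part farthest from the handle stands in the pocket beside the end plate. Set each part down upright on the pocket floor without dropping it, and leave all four standing still.

Things in the scene. Friction and masses are not known exactly. Their poses are not given: they have to be found in the camera images.
- bush: Flanged bush of ground steel, standing upright: round flange 40 mm across and 8 mm thick at the bottom, round body 26 mm across above it, 70 mm tall in all, dark bore 16 mm wide seen on top. Origin: centre of its underside, z up. Mass 0.15 to 0.3 kg.
- hexnut: Long hexagonal coupling nut of ground steel, standing upright: 32 mm across flats (37 mm across corners), 80 mm tall, dark bore 20 mm wide seen on top. Origin: centre of its underside, z up; the flats face along its own x axis and every 60 degrees from it. Mass 0.25 to 0.5 kg.
- shaft: Stepped shaft of ground steel, standing upright on its thick end: 38 mm across up to a height of 25 mm, 28 mm across up to 55 mm, 18 mm across up to its top at 90 mm, no bore in the top. Origin: centre of its underside, z up. Mass 0.3 to 0.6 kg.
- block: Square spacer block of ground steel, standing upright: 34 x 34 mm, 65 mm tall, with a dark 18 mm cross bore along its x axis 40 mm up. Origin: centre of its underside, z up; its faces look along its own x and y axes. Mass 0.25 to 0.55 kg.
- dish_bush: Shallow square grey plastic dish, 54 mm outside, 48 mm inside, rim 10 mm high, floor 3 mm thick, fixed on the tray; the one in which the flanged bush stands at the start. It stays there and so keeps that part's place in the row. Origin: centre of its underside (10 mm above the tray's underside).
- dish_hexnut: Shallow square grey plastic dish, 54 mm outside, 48 mm inside, rim 10 mm high, floor 3 mm thick, fixed on the tray; the one in which the hexagonal coupling nut stands at the start. It stays there and so keeps that part's place in the row. Origin: centre of its underside (10 mm above the tray's underside).
- dish_shaft: Shallow square grey plastic dish, 54 mm outside, 48 mm inside, rim 10 mm high, floor 3 mm thick, fixed on the tray; the one in which the stepped shaft stands at the start. It stays there and so keeps that part's place in the row. Origin: centre of its underside (10 mm above the tray's underside).
- dish_block: Shallow square grey plastic dish, 54 mm outside, 48 mm inside, rim 10 mm high, floor 3 mm thick, fixed on the tray; the one in which the square block stands at the start. It stays there and so keeps that part's place in the row. Origin: centre of its underside (10 mm above the tray's underside).
- tray: The tray the parts come in: fixed flat blue board 66 x 262 mm, 10 mm thick, carrying the four dishes in a row along its y axis with centres at y = -96, -32, 32 and 96 mm. A flat black U-shaped carry handle, low (13 mm at most), sticks out 34 mm beyond its +y end. Origin: centre of the board's underside, z up.
- rack: Inspection rack: fixed aluminium rack 70 x 262 mm with four square pockets in a row along its y axis, centres at y = -96, -32, 32 and 96 mm (x = 0). Each pocket is 58 mm square inside, its floor 4 mm above the table, the walls between and around 6 mm thick with their tops 18 mm above the table. A dark steel end plate 45 mm tall and 8 mm thick closes its +y end (centre at y = 135 mm). Origin: centre of the underside of the pocket row, z up.
There are look-alikes about, which are no part of the job. What is shaped like the bush but green or purple is not meant.

How it is judged:
By the outcome, as a careful person would: the job done as asked, in the order asked, and still so for the second after the job is handed in, with the robot touching nothing.
It also fails if it takes over 118 s, if anything falls off the work surface, if the arm or the gripper's body presses on something with over 40 N, if the wrist force passes 120 N, or if a joint passes its speed limit or range.

## Working session

There is one attempt and no reset: what is moved stays moved. The work goes in short steps, Python scripts to look and compute and a tool call to move; the robot and the scene stay as the last step left them, time stands still between calls to the robot, and variables do not carry over. Pictures are saved under pics/ and viewed, at most 14 in all, crops included, and the job is handed in when it is done.

Besides the shell and the picture viewer there is one more tool, called after "Call:" as a command line: name --argument value ..., lists and objects as JSON in quotes. drive_tool: Moves the arm, as the interface text tells. Its arguments: {"type":"object","properties":{"targets":{"type":"array"}},"required":["targets"]}

```bash
mkdir -p pics; ls; python3 - <<'E'
from cell import *
import cv2
print(grip_depth, state())
for n in("scene","top"):
    c=read_camera(n); cv2.imwrite(f"pics/{n}0.png",cv2.resize(c["frame"][:,:,::-1],(800,600),interpolation=cv2.INTER_CUBIC))
    print(n,c["fx"],c["fy"],c["cx"],c["cy"],c["R"],c["t"])
E
```

```text
pics
18.8 {'t': 0.0, 'joints': array([ 1.10038953e+00,  4.91583628e-01,  1.55945780e+00, -4.76013737e-05,
        1.09172897e+00, -1.05587531e-01]), 'qvel': array([ 0.00116688, -0.00057047,  0.00101182, -0.00016205, -0.00124913,
        0.00075837]), 'tau': array([-3.12435359e-04, -6.12643862e+01, -2.58193284e+01,  6.92458847e-02,
        4.81207995e-02, -6.77291882e-05]), 'eef_pos': array([222.85301067, 583.64421714, 214.04392995]), 'tcp_rot': array([-3.14041702e+00, -8.21424959e-05,  2.77679531e+00]), 'ft_force': array([ 0.89249883, -1.01713211,  0.44959811]), 'moment': array([-0.03297299, -0.04564206,  0.00852573]), 'grip_force': 0.0, 'opening': 0.9994257974312866}
scene 417.88749368541147 417.88749368541147 256.6175640868719 189.44538869615826 [[-0.81763933  0.57568159 -0.00752517]
 [ 0.42658811  0.59700096 -0.67942066]
 [-0.38663743 -0.55873121 -0.73371039]] [ 463.14934763 -198.16787875 1159.02107784]
top 441.4053563281561 441.4053563281561 254.92864725195582 191.18118070556326 [[-0.01519448 -0.99965745  0.02130964]
 [-0.98917008  0.01191664 -0.14628925]
 [ 0.1459852  -0.02330164 -0.98901231]] [-12.51149519 551.30882803 872.71946024]
```

View pics/scene0.png

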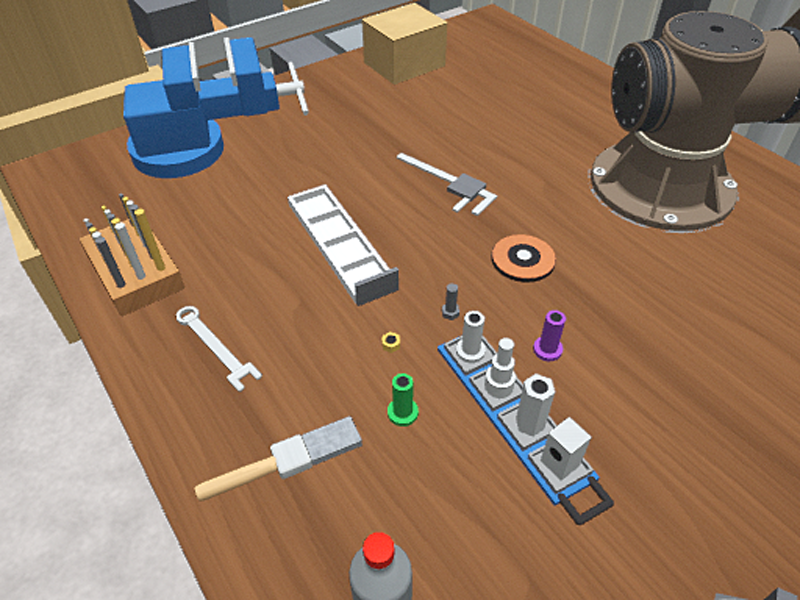

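View pics/top0.png

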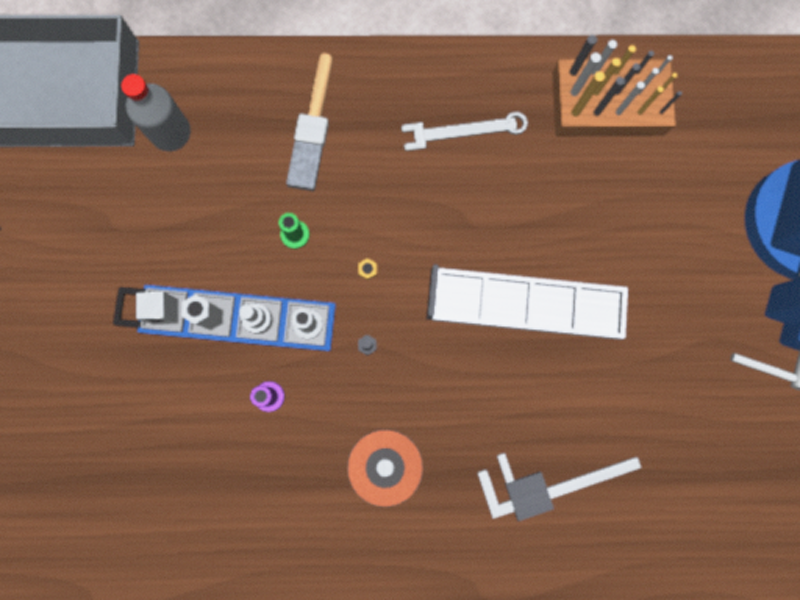

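The row from the handle (top picture, far left) is block (150,305), hexnut (196,310), shaft (255,318), bush (305,322). The look-alikes are the green bush at (293,230) and the purple one at (267,396), both off the tray and so excluded. The rack is at (430–628, 268–337) with its end plate at the left, col 433. I'll check this in close crops.

```bash
python3 - <<'E'
from cell import *
import cv2
import numpy as np
f=read_camera("top")["frame"][:,:,::-1]
a=cv2.resize(f[175:230,65:225],None,fx=5,fy=5,interpolation=cv2.INTER_CUBIC)
b=cv2.resize(f[165:222,260:420],None,fx=5,fy=5,interpolation=cv2.INTER_CUBIC)
cv2.imwrite("pics/crop1.png",np.vstack([a,b]))
E
```

```text
(no output)
```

View pics/crop1.png

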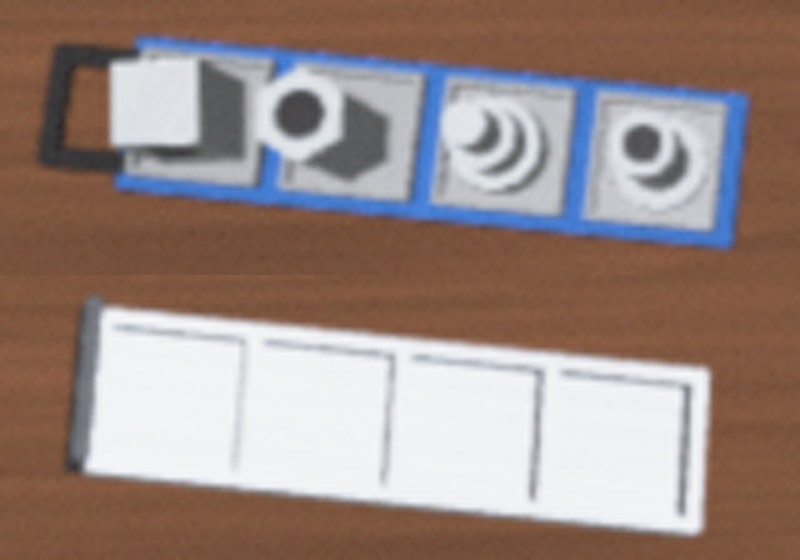

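```bash
cat > h.py <<'E'
from cell import *
import numpy as np, cv2
def ray(c,u,v,z):
    R=np.array(c["R"]);t=np.array(c["t"]);o=-R.T@t
    d=R.T@np.array([(u-c["cx"])/c["fx"],(v-c["cy"])/c["fy"],1]); return (o+d*(z-o[2])/d[2])
E
python3 - <<'E'
from h import *
np.set_printoptions(precision=1,suppress=True)
c=read_camera("top")
p=lambda x,y,z,ox,oy: ray(c,ox+(x+.5)/5-.5,oy+(y+.5)/5-.5,z)[:2]
T=[p(x,y,10,65,175) for x,y in[(137,38),(748,95),(730,247),(115,188)]]
K=[p(x,y-275,18,260,165) for x,y in[(102,307),(710,368),(702,535),(83,473)]]
for n,q in(("tray",T),("rack",K)):
    cen=np.mean(q,axis=0);d=(q[0]+q[3]-q[1]-q[2]);L=np.hypot(*d)/2;d/=2*L
    print(n,q,cen,L,np.linalg.norm(q[0]-q[3]),"ydir",np.degrees(np.arctan2(d[1],d[0])))
    for s in(96,32,-32,-96):print(s,cen+s*d)
for n,(x,y,z) in dict(block=(154.5,102,78),hex=(300,115,93),shaft=(465,123,103),bush=(642,143,83)).items():print(n,p(x,y,z,65,175))
B=[p(x,y,78,65,175) for x,y in[(113,60),(195,57),(201,145),(110,145)]];print("blk",B)
w=read_camera("wrist");print("wrist cam pos",-w["R"].T@w["t"],w["R"],w["fx"])
E
```

```text
tray [array([579.1, 325.9]), array([551.4,  66.2]), array([486.7,  73.9]), array([515.1, 332.6])] [533.1 199.7] 260.68621396779383 64.38611062670597 ydir 83.82570670423266
96 [543.4 295.1]
32 [536.5 231.5]
-32 [529.6 167.9]
-96 [522.8 104.2]
rack [array([597.4, -74.8]), array([ 567.9, -335.1]), array([ 496.3, -327.1]), array([526.1, -65.1])] [ 546.9 -200.5] 262.7775937635404 71.99558644692779 ydir 83.5281309786966
96 [ 557.8 -105.1]
32 [ 550.5 -168.7]
-32 [ 543.3 -232.3]
-96 [ 536.1 -295.9]
block [541.8 294.5]
hex [533.9 233.4]
shaft [528.6 167.8]
bush [522.5 102.6]
blk [array([558.7, 311.3]), array([559.5, 279.3]), array([524.5, 275.7]), array([525. , 311.1])]
wrist cam pos [151.9 610.7 384.1] [[ 0.4  0.9 -0. ]
 [ 0.9 -0.3  0.3]
 [ 0.2 -0.1 -1. ]] 322.9519732170889
```

```bash
cat >> h.py <<'E'
def go(x,y,z,yawdeg):
    s=state();p=s["eef_pos"];yw=s["tcp_rot"][2];c,n=np.cos(yw),np.sin(yw)
    dx,dy=x-p[0],y-p[1]
    tw=(np.degrees(yw)-yawdeg+90)%180-90
    print("t %.2f"%s["t"],"pos",p.round(1),"yaw %.2f"%np.degrees(yw),"j",s["joints"].round(2),"F",s["ft_force"].round(1),"op %.3f gf %.1f"%(s["opening"],s["grip_force"]))
    print("travel",np.round([(c*dx+n*dy)/1e3,(n*dx-c*dy)/1e3,(p[2]-z)/1e3],4),"twist",round(np.radians(tw),3))
E
python3 -c "
from h import *
go(542,294.5,210,90)"
```

```text
t 0.25 pos [222.9 583.8 214.4] yaw 159.10 j [ 1.1   0.49  1.56 -0.    1.09 -0.11] F [-0.2  0.3  0.2] op 1.000 gf 0.0
travel [-0.4013 -0.1564  0.0044] twist 1.206
```

Call:
drive_tool --targets '[{"jaw": 1, "travel": [-0.401, -0.156, 0.005], "twist": 1.206}, {"jaw": 1, "travel": [-0.401, -0.156, 0.005], "twist": 1.206}, {"jaw": 1, "travel": [-0.401, -0.156, 0.005], "twist": 1.206}, {"jaw": 1, "travel": [-0.401, -0.156, 0.005], "twist": 1.206}, {"jaw": 1, "travel": [-0.401, -0.156, 0.005], "twist": 1.206}, {"jaw": 1, "travel": [-0.401, -0.156, 0.005], "twist": 1.206}, {"jaw": 1, "travel": [-0.401, -0.156, 0.005], "twist": 1.206}, {"jaw": 1, "travel": [-0.401, -0.156, 0.005], "twist": 1.206}]'

```text
t: 0.92
eef_pos: [471.3, 358.5, 210.8]
tcp_rot: [3.141, -0.0, 1.771]
ft_force: [0.7, 1.3, 0.1]
opening: 1.002
grip_force: 0.0
```

```bash
python3 -c "
from h import *
go(542,294.5,210,90)"
```

```text
t 0.92 pos [471.3 358.5 210.8] yaw 101.45 j [0.54 0.45 1.65 0.   1.05 0.34] F [0.7 1.3 0.1] op 1.002 gf 0.0
travel [-0.0768  0.0566  0.0008] twist 0.2
```

Call:
drive_tool --targets '[{"jaw": 1, "travel": [-0.077, 0.057, 0.001], "twist": 0.2}, {"jaw": 1, "travel": [-0.077, 0.057, 0.001], "twist": 0.2}, {"jaw": 1, "travel": [-0.077, 0.057, 0.001], "twist": 0.2}, {"jaw": 1, "travel": [-0.077, 0.057, 0.001], "twist": 0.2}, {"jaw": 1, "travel": [-0.077, 0.057, 0.001], "twist": 0.2}]'

```text
t: 1.33
eef_pos: [541.5, 296.2, 209.5]
tcp_rot: [-3.141, -0.0, 1.576]
ft_force: [0.8, -0.4, 0.9]
opening: 0.999
grip_force: 0.0
```

```bash
python3 -c "
from h import *
go(542,294.5,35,90)
w=read_camera('wrist');print(w['R'].round(4).tolist(),w['t'].tolist(),w['fx'],w['cx'],w['cy'])
cv2.imwrite('pics/w1.png',cv2.resize(w['frame'][:,:,::-1],(800,600)))"
```

```text
t 1.33 pos [541.5 296.2 209.5] yaw 90.33 j [0.39 0.48 1.58 0.   1.07 0.39] F [ 0.8 -0.4  0.9] op 0.999 gf 0.0
travel [-0.0017  0.0005  0.1745] twist 0.006
[[1.0, 0.0055, -0.0001], [0.0053, -0.9635, 0.2678], [0.0014, -0.2678, -0.9635]] [-542.2008016342543, 253.34446042267078, 464.08669290845626] 322.9519732170889 259.7341762594403 189.32108789211497
```

View pics/w1.png

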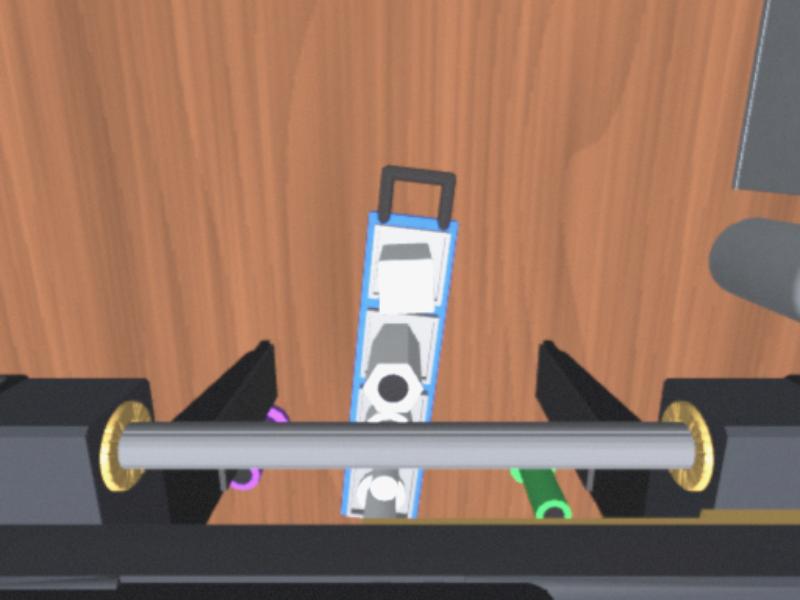

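Wrist view: the block top's corners are at (380,263), (434,263), (434,311) and (379,311), so the block is aligned with the image axes. The hexnut's corners point left and right, (365,388) and (421,388), so its flats face world y and ±30° from x.

```bash
python3 -c "
from h import *
w=read_camera('wrist');f=512/800
for n,u,v,z in(('b',380.5,263,78),('b',434,263,78),('b',434,311,78),('b',379.5,311,78),('hex',393,388,93)):print(n,ray(w,u*f,v*f,z).round(1))
f=w['frame'][:,:,::-1][155:270,220:290];cv2.imwrite('pics/w2.png',cv2.resize(f,None,fx=5,fy=5,interpolation=cv2.INTER_CUBIC))"
```

```text
b [524.5 309.   78. ]
b [557.1 309.2  78. ]
b [557.7 278.6  78. ]
b [523.6 278.4  78. ]
hex [532.5 233.1  93. ]
```

View pics/w2.png

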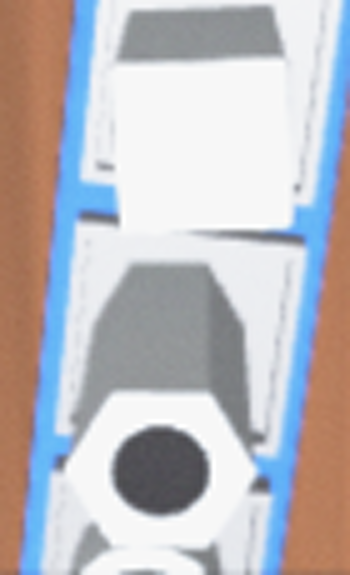

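The crop confirms the square block, yawed about +2°. The hexnut's corners lie on a line at about −2°.

```bash
python3 -c "
from h import *
go(541,294.2,37,92)"
```

```text
t 1.43 pos [540.6 297.4 209.8] yaw 90.45 j [0.4  0.48 1.59 0.   1.07 0.39] F [ 0.7 -1.  -0.6] op 1.002 gf 0.0
travel [-0.0032  0.0004  0.1728] twist -0.027
```

Call:
drive_tool --targets '[{"jaw": 1, "travel": [-0.003, 0.0, 0.08], "twist": -0.027}, {"jaw": 1, "travel": [-0.003, 0.0, 0.08], "twist": -0.027}, {"jaw": 1, "travel": [-0.003, 0.0, 0.12], "twist": -0.027}, {"jaw": 1, "travel": [-0.003, 0.0, 0.15], "twist": -0.027}, {"jaw": 1, "travel": [-0.003, 0.0, 0.173], "twist": -0.027}, {"jaw": 1, "travel": [-0.003, 0.0, 0.173], "twist": -0.027}, {"jaw": 1, "travel": [-0.003, 0.0, 0.173], "twist": -0.027}]'

```text
t: 2.02
eef_pos: [540.5, 294.5, 36.6]
tcp_rot: [-3.14, 0.0, 1.606]
ft_force: [0.2, 0.6, 1.2]
opening: 0.999
grip_force: 0.0
```

Call:
drive_tool --targets '[{"jaw": 0.2, "travel": [0, 0, 0], "twist": 0}, {"jaw": 0.2, "travel": [0, 0, 0], "twist": 0}, {"jaw": 0.2, "travel": [0, 0, 0], "twist": 0}, {"jaw": 0.2, "travel": [0, 0, 0], "twist": 0}, {"jaw": 0.2, "travel": [0, 0, 0], "twist": 0}, {"jaw": 0.2, "travel": [0, 0, 0], "twist": 0}]'

```text
t: 2.52
eef_pos: [541.8, 293.5, 37.3]
tcp_rot: [3.141, -0.0, 1.604]
ft_force: [0.3, -0.2, -0.1]
opening: 0.638
grip_force: 0.0
```

Call:
drive_tool --targets '[{"jaw": 0.2, "travel": [0, 0, 0], "twist": 0}, {"jaw": 0.2, "travel": [0, 0, 0], "twist": 0}, {"jaw": 0.2, "travel": [0, 0, 0], "twist": 0}, {"jaw": 0.2, "travel": [0, 0, 0], "twist": 0}, {"jaw": 0.2, "travel": [0, 0, 0], "twist": 0}, {"jaw": 0.2, "travel": [0, 0, 0], "twist": 0}, {"jaw": 0.2, "travel": [0, 0, 0], "twist": 0}, {"jaw": 0.2, "travel": [0, 0, 0], "twist": 0}]'

```text
t: 3.18
eef_pos: [541.6, 293.5, 36.7]
tcp_rot: [-3.141, -0.0, 1.604]
ft_force: [0.6, -0.1, -0.6]
opening: 0.355
grip_force: 30.0
```

Call:
drive_tool --targets '[{"jaw": 0.2, "travel": [0, 0, -0.01], "twist": 0}, {"jaw": 0.2, "travel": [0, 0, -0.02], "twist": 0}, {"jaw": 0.2, "travel": [0, 0, -0.05], "twist": 0}, {"jaw": 0.2, "travel": [0, 0, -0.08], "twist": 0}, {"jaw": 0.2, "travel": [0, 0, -0.11], "twist": 0}, {"jaw": 0.2, "travel": [0, 0, -0.13], "twist": 0}, {"jaw": 0.2, "travel": [0, 0, -0.14], "twist": 0}, {"jaw": 0.2, "travel": [0, 0, -0.14], "twist": 0}]'

```text
t: 3.85
eef_pos: [542.3, 293.8, 179.6]
tcp_rot: [3.138, -0.002, 1.604]
ft_force: [-0.2, 0.8, -3.2]
opening: 0.356
grip_force: 30.0
```

```bash
python3 -c "
from h import *
go(536,-296,180,83.5)"
```

```text
t 3.85 pos [542.3 293.8 179.6] yaw 91.89 j [0.39 0.51 1.62 0.   1.   0.36] F [-0.2  0.8 -3.2] op 0.356 gf 30.0
travel [-5.892e-01 -2.570e-02 -4.000e-04] twist 0.146
```

Call:
drive_tool --targets '[{"jaw": 0.2, "travel": [-0.01, 0, 0], "twist": 0}, {"jaw": 0.2, "travel": [-0.03, 0, 0], "twist": 0}, {"jaw": 0.2, "travel": [-0.06, 0, 0], "twist": 0}, {"jaw": 0.2, "travel": [-0.095, 0, 0], "twist": 0}, {"jaw": 0.2, "travel": [-0.13, -0.005, 0], "twist": 0}, {"jaw": 0.2, "travel": [-0.165, -0.01, 0], "twist": 0}, {"jaw": 0.2, "travel": [-0.2, -0.015, 0], "twist": 0}, {"jaw": 0.2, "travel": [-0.235, -0.02, 0], "twist": 0}]'

```text
t: 4.52
eef_pos: [527.9, 55.8, 175.0]
tcp_rot: [-3.139, -0.0, 1.604]
ft_force: [1.5, -0.4, -2.3]
opening: 0.356
grip_force: 30.0
```

Call:
drive_tool --targets '[{"jaw": 0.2, "travel": [-0.035, -0.002, 0], "twist": 0.02}, {"jaw": 0.2, "travel": [-0.07, -0.005, 0], "twist": 0.04}, {"jaw": 0.2, "travel": [-0.105, -0.005, 0], "twist": 0.07}, {"jaw": 0.2, "travel": [-0.14, -0.005, 0], "twist": 0.1}, {"jaw": 0.2, "travel": [-0.175, -0.005, 0], "twist": 0.12}, {"jaw": 0.2, "travel": [-0.21, -0.005, 0], "twist": 0.146}, {"jaw": 0.2, "travel": [-0.24, -0.005, 0], "twist": 0.146}, {"jaw": 0.2, "travel": [-0.265, -0.005, 0], "twist": 0.146}]'

```text
t: 5.18
eef_pos: [531.7, -209.5, 174.8]
tcp_rot: [-3.139, -0.001, 1.456]
ft_force: [1.2, 1.0, -2.5]
opening: 0.359
grip_force: 30.0
```

```bash
python3 -c "
from h import *
go(536,-296,180,83.5)"
```

```text
t 5.18 pos [ 531.7 -209.5  174.8] yaw 83.45 j [-0.49  0.46  1.74 -0.    0.95 -0.38] F [ 1.2  1.  -2.5] op 0.359 gf 30.0
travel [-0.0854  0.0141 -0.0052] twist -0.001
```

Call:
drive_tool --targets '[{"jaw": 0.2, "travel": [-0.03, 0.005, 0], "twist": 0}, {"jaw": 0.2, "travel": [-0.055, 0.012, 0], "twist": 0}, {"jaw": 0.2, "travel": [-0.075, 0.014, 0], "twist": 0}, {"jaw": 0.2, "travel": [-0.085, 0.014, 0], "twist": 0}, {"jaw": 0.2, "travel": [-0.085, 0.014, 0], "twist": 0}, {"jaw": 0.2, "travel": [-0.085, 0.014, 0], "twist": 0}, {"jaw": 0.2, "travel": [-0.085, 0.014, 0], "twist": 0}]'

```text
t: 5.77
eef_pos: [537.0, -291.9, 176.2]
tcp_rot: [-3.14, -0.001, 1.458]
ft_force: [0.3, -0.5, -3.2]
opening: 0.356
grip_force: 30.0
```

```bash
python3 -c "
from h import *
go(536,-296,30,83.5)
w=read_camera('wrist')
cv2.imwrite('pics/w3.png',cv2.resize(w['frame'][:,:,::-1],(800,600)))
for x,y,z in((536,-296,18),(557.8,-105,18)):
  q=w['R']@[x,y,z]+w['t'];print(q,(w['fx']*q[:2]/q[2]+[w['cx'],w['cy']])*800/512)
c=read_camera('top')
cv2.imwrite('pics/t3.png',cv2.resize(c['frame'][:,:,::-1][130:250,230:430],None,fx=4,fy=4,interpolation=cv2.INTER_CUBIC))
"
```

```text
t 5.77 pos [ 537.  -291.9  176.2] yaw 83.55 j [-0.61  0.51  1.64  0.    1.   -0.49] F [ 0.3 -0.5 -3.2] op 0.356 gf 30.0
travel [-0.0042 -0.0006  0.1462] twist 0.001
[ 3.14068105e-01 -1.13736498e+01  3.37231022e+02] [406.30460325 278.79534626]
[   0.49441638 -196.64318057  285.93376622] [406.70719047 -51.21931089]
```

View pics/w3.png

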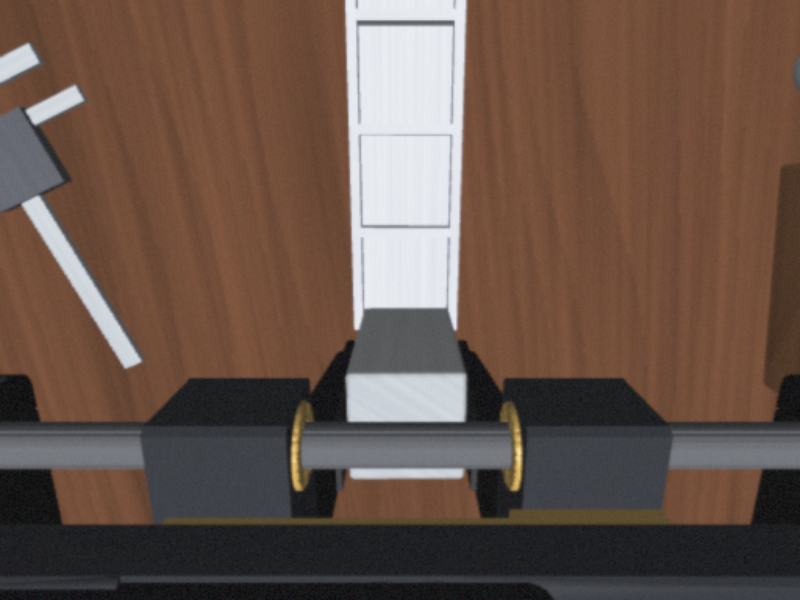

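The last pocket's wall is at row 229 and the rack's end at row 328. Its centre is therefore about (407,279), which matches the prediction of (406,279).

Call:
drive_tool --targets '[{"jaw": 0.2, "travel": [-0.004, -0.001, 0.03], "twist": 0}, {"jaw": 0.2, "travel": [-0.004, -0.001, 0.065], "twist": 0}, {"jaw": 0.2, "travel": [-0.004, -0.001, 0.1], "twist": 0}, {"jaw": 0.2, "travel": [-0.004, -0.001, 0.125], "twist": 0}, {"jaw": 0.2, "travel": [-0.004, -0.001, 0.138], "twist": 0}, {"jaw": 0.2, "travel": [-0.004, -0.001, 0.142], "twist": 0}, {"jaw": 0.2, "travel": [-0.004, -0.001, 0.144], "twist": 0}, {"jaw": 0.2, "travel": [-0.004, -0.001, 0.144], "twist": 0}]'

```text
t: 6.53
eef_pos: [536.4, -296.7, 33.3]
tcp_rot: [3.141, 0.0, 1.459]
ft_force: [0.7, 0.3, -2.8]
opening: 0.357
grip_force: 30.0
```

Call:
drive_tool --targets '[{"jaw": 0.2, "travel": [0, 0, 0.001], "twist": 0}, {"jaw": 0.2, "travel": [0, 0, 0.002], "twist": 0}, {"jaw": 0.2, "travel": [0, 0, 0.002], "twist": 0}]'

```text
t: 6.78
eef_pos: [536.3, -297.1, 31.5]
tcp_rot: [3.14, 0.001, 1.458]
ft_force: [-0.3, -0.7, -3.9]
opening: 0.355
grip_force: 30.0
```

Call:
drive_tool --targets '[{"jaw": 0.2, "travel": [0, 0, 0.001], "twist": 0}, {"jaw": 0.2, "travel": [0, 0, 0.002], "twist": 0}, {"jaw": 0.2, "travel": [0, 0, 0.003], "twist": 0}, {"jaw": 0.2, "travel": [0, 0, 0.003], "twist": 0}]'

```text
t: 7.12
eef_pos: [536.0, -297.0, 27.7]
tcp_rot: [3.141, -0.0, 1.458]
ft_force: [-0.0, 0.1, -2.6]
opening: 0.356
grip_force: 30.0
```

Call:
drive_tool --targets '[{"jaw": 0.2, "travel": [0, 0, 0.0005], "twist": 0}, {"jaw": 0.2, "travel": [0, 0, 0.001], "twist": 0}, {"jaw": 0.2, "travel": [0, 0, 0.001], "twist": 0}]'

```text
t: 7.37
eef_pos: [536.1, -297.0, 27.7]
tcp_rot: [3.141, 0.0, 1.458]
ft_force: [-3.5, 2.1, 9.0]
opening: 0.358
grip_force: 30.0
```

Call:
drive_tool --targets '[{"jaw": 0.42, "travel": [0, 0, 0], "twist": 0}, {"jaw": 0.48, "travel": [0, 0, 0], "twist": 0}, {"jaw": 0.7, "travel": [0, 0, 0], "twist": 0}, {"jaw": 0.7, "travel": [0, 0, 0], "twist": 0}, {"jaw": 0.7, "travel": [0, 0, -0.02], "twist": 0}, {"jaw": 0.7, "travel": [0, 0, -0.06], "twist": 0}, {"jaw": 0.7, "travel": [0, 0, -0.1], "twist": 0}, {"jaw": 0.7, "travel": [0, 0, -0.14], "twist": 0}]'

```text
t: 8.03
eef_pos: [535.7, -296.8, 168.1]
tcp_rot: [-3.141, -0.001, 1.458]
ft_force: [1.4, -0.5, -0.2]
opening: 0.698
grip_force: 0.0
```

```bash
python3 -c "
from h import *
go(533.5,233.3,200,58.5)"
```

```text
t 8.03 pos [ 535.7 -296.8  168.1] yaw 83.52 j [-0.61  0.52  1.64  0.    0.98 -0.5 ] F [ 1.4 -0.5 -0.2] op 0.698 gf 0.0
travel [ 0.5264 -0.0619 -0.0319] twist 0.437
```

Call:
drive_tool --targets '[{"jaw": 0.7, "travel": [0.526, -0.062, -0.032], "twist": 0}, {"jaw": 0.7, "travel": [0.526, -0.062, -0.032], "twist": 0}, {"jaw": 0.7, "travel": [0.526, -0.062, -0.032], "twist": 0}, {"jaw": 0.7, "travel": [0.526, -0.062, -0.032], "twist": 0}, {"jaw": 0.7, "travel": [0.526, -0.062, -0.032], "twist": 0}, {"jaw": 0.7, "travel": [0.526, -0.062, -0.032], "twist": 0}, {"jaw": 0.7, "travel": [0.526, -0.062, -0.032], "twist": 0}, {"jaw": 0.7, "travel": [0.526, -0.062, -0.032], "twist": 0}]'

```text
t: 8.7
eef_pos: [534.2, 37.7, 187.1]
tcp_rot: [3.141, -0.0, 1.458]
ft_force: [1.2, 0.4, 0.4]
opening: 0.698
grip_force: 0.0
```

```bash
python3 -c "
from h import *
go(533.5,233.3,200,58.5)"
```

```text
t 8.70 pos [534.2  37.7 187.1] yaw 83.52 j [-0.05  0.4   1.81  0.    0.93  0.06] F [1.2 0.4 0.4] op 0.698 gf 0.0
travel [ 0.1943 -0.0228 -0.0129] twist 0.437
```

Call:
drive_tool --targets '[{"jaw": 0.7, "travel": [0.194, -0.023, -0.013], "twist": 0.437}, {"jaw": 0.7, "travel": [0.194, -0.023, -0.013], "twist": 0.437}, {"jaw": 0.7, "travel": [0.194, -0.023, -0.013], "twist": 0.437}, {"jaw": 0.7, "travel": [0.194, -0.023, -0.013], "twist": 0.437}, {"jaw": 0.7, "travel": [0.194, -0.023, -0.013], "twist": 0.437}, {"jaw": 0.7, "travel": [0.194, -0.023, -0.013], "twist": 0.437}, {"jaw": 0.7, "travel": [0.194, -0.023, -0.013], "twist": 0.437}]'

```text
t: 9.28
eef_pos: [533.1, 232.9, 199.6]
tcp_rot: [-3.142, 0.0, 1.024]
ft_force: [-0.1, 0.5, -0.5]
opening: 0.701
grip_force: 0.0
```

```bash
python3 -c "
from h import *
w=read_camera('wrist')
cv2.imwrite('pics/w4.png',cv2.resize(w['frame'][:,:,::-1][130:320,140:380],None,fx=3,fy=3,interpolation=cv2.INTER_CUBIC))
go(533.2,233.3,43,58.5)
for a in(*range(28,360,60),-1):
  r=18.5*(a>=0);a=np.radians(a)
  q=w['R']@[533.2+r*np.cos(a),233.3+r*np.sin(a),93]+w['t'];print(((w['fx']*q[:2]/q[2]+[w['cx'],w['cy']]-[140,130])*3).round())
"
```

```text
t 9.33 pos [533.2 231.5 199.6] yaw 58.60 j [ 0.3   0.44  1.69 -0.    1.01  0.84] F [ 0.   0.8 -0.4] op 0.702 gf 0.0
travel [ 0.0015 -0.001   0.1566] twist 0.002
[393. 117.]
[330. 117.]
[298. 169.]
[329. 221.]
[391. 222.]
[423. 171.]
[361. 170.]
```

View pics/w4.png

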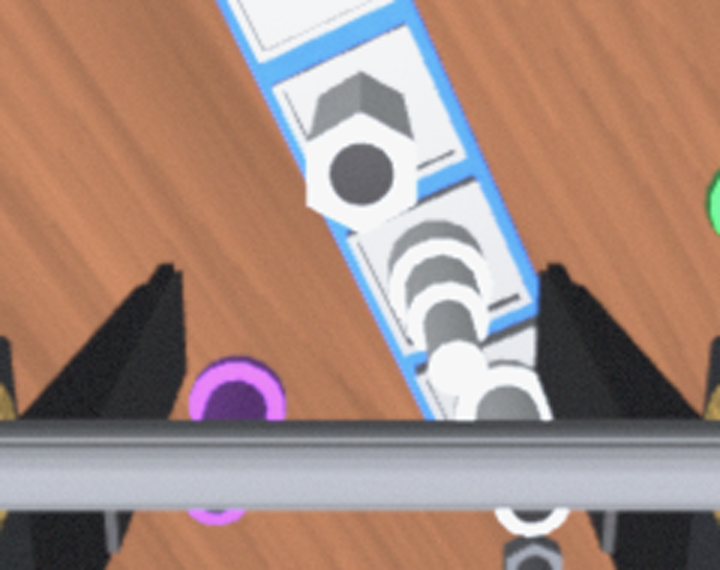

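Hexnut centre is at crop (361,173), predicted (361,170). Its flats face the fingers.

Call:
drive_tool --targets '[{"jaw": 0.7, "travel": [0.0015, -0.001, 0.04], "twist": 0}, {"jaw": 0.7, "travel": [0.0015, -0.001, 0.08], "twist": 0}, {"jaw": 0.7, "travel": [0.0015, -0.001, 0.115], "twist": 0}, {"jaw": 0.7, "travel": [0.0015, -0.001, 0.14], "twist": 0}, {"jaw": 0.65, "travel": [0.0015, -0.001, 0.157], "twist": 0}, {"jaw": 0.6, "travel": [0.0015, -0.001, 0.157], "twist": 0}, {"jaw": 0.2, "travel": [0.0015, -0.001, 0.157], "twist": 0}, {"jaw": 0.2, "travel": [0.0015, -0.001, 0.157], "twist": 0}]'

```text
t: 10.0
eef_pos: [534.3, 232.3, 44.0]
tcp_rot: [3.141, -0.001, 1.02]
ft_force: [-0.5, -0.4, 0.4]
opening: 0.513
grip_force: 0.0
```

Call:
drive_tool --targets '[{"jaw": 0.2, "travel": [0, 0, 0], "twist": 0}, {"jaw": 0.2, "travel": [0, 0, 0], "twist": 0}, {"jaw": 0.2, "travel": [0, 0, 0], "twist": 0}, {"jaw": 0.2, "travel": [0, 0, 0], "twist": 0}, {"jaw": 0.2, "travel": [0, 0, 0], "twist": 0}, {"jaw": 0.2, "travel": [0, 0, 0], "twist": 0}]'

```text
t: 10.5
eef_pos: [533.9, 233.0, 44.1]
tcp_rot: [3.14, -0.001, 1.021]
ft_force: [-0.8, -1.8, 7.3]
opening: 0.339
grip_force: 30.0
```

Call:
drive_tool --targets '[{"jaw": 0.2, "travel": [0, 0, 0], "twist": 0}, {"jaw": 0.2, "travel": [0, 0, -0.01], "twist": 0}, {"jaw": 0.2, "travel": [0, 0, -0.025], "twist": 0}, {"jaw": 0.2, "travel": [0, 0, -0.05], "twist": 0}, {"jaw": 0.2, "travel": [0, 0, -0.08], "twist": 0}, {"jaw": 0.2, "travel": [0, 0, -0.11], "twist": 0}, {"jaw": 0.2, "travel": [0, 0, -0.135], "twist": 0}, {"jaw": 0.2, "travel": [0, 0, -0.145], "twist": 0}]'

```text
t: 11.17
eef_pos: [534.1, 233.3, 191.8]
tcp_rot: [3.139, -0.004, 1.021]
ft_force: [1.5, -0.1, -4.5]
opening: 0.335
grip_force: 30.0
```

```bash
python3 -c "
from h import *
go(543.3,-232.3,185,83.5)"
```

```text
t 11.17 pos [534.1 233.3 191.8] yaw 58.50 j [0.3  0.45 1.69 0.   0.99 0.85] F [ 1.5 -0.1 -4.5] op 0.335 gf 30.0
travel [-0.3922  0.251   0.0068] twist -0.436
```

Call:
drive_tool --targets '[{"jaw": 0.2, "travel": [-0.008, 0.005, 0.002], "twist": 0}, {"jaw": 0.2, "travel": [-0.024, 0.015, 0.004], "twist": 0}, {"jaw": 0.2, "travel": [-0.047, 0.03, 0.005], "twist": 0}, {"jaw": 0.2, "travel": [-0.075, 0.048, 0.005], "twist": 0}, {"jaw": 0.2, "travel": [-0.102, 0.065, 0.005], "twist": 0}, {"jaw": 0.2, "travel": [-0.133, 0.085, 0.005], "twist": 0}, {"jaw": 0.2, "travel": [-0.165, 0.105, 0.005], "twist": 0}, {"jaw": 0.2, "travel": [-0.196, 0.126, 0.005], "twist": 0}]'

```text
t: 11.83
eef_pos: [536.9, -2.1, 180.9]
tcp_rot: [-3.139, 0.001, 1.021]
ft_force: [1.6, 0.6, -4.0]
opening: 0.331
grip_force: 30.0
```

Call:
drive_tool --targets '[{"jaw": 0.2, "travel": [-0.031, 0.02, 0], "twist": -0.05}, {"jaw": 0.2, "travel": [-0.062, 0.04, 0], "twist": -0.12}, {"jaw": 0.2, "travel": [-0.093, 0.06, 0], "twist": -0.2}, {"jaw": 0.2, "travel": [-0.122, 0.078, 0], "twist": -0.28}, {"jaw": 0.2, "travel": [-0.15, 0.096, 0], "twist": -0.35}, {"jaw": 0.2, "travel": [-0.172, 0.11, 0], "twist": -0.4}, {"jaw": 0.2, "travel": [-0.19, 0.121, 0], "twist": -0.436}, {"jaw": 0.2, "travel": [-0.196, 0.125, 0], "twist": -0.436}]'

```text
t: 12.5
eef_pos: [541.2, -235.4, 180.5]
tcp_rot: [-3.139, -0.001, 1.456]
ft_force: [-0.8, 0.4, -4.1]
opening: 0.331
grip_force: 30.0
```

Call:
drive_tool --targets '[{"jaw": 0.2, "travel": [0, 0, 0], "twist": 0}, {"jaw": 0.2, "travel": [0, 0, 0], "twist": 0}]'

```text
t: 12.67
eef_pos: [541.8, -232.1, 181.4]
tcp_rot: [-3.139, -0.001, 1.455]
ft_force: [-0.4, 0.4, -5.4]
opening: 0.336
grip_force: 30.0
```

```bash
python3 -c "
from h import *
go(543.3,-232.3,36,83.5)
w=read_camera('wrist')
cv2.imwrite('pics/w5.png',cv2.resize(w['frame'][:,:,::-1],(800,600)))
"
```

```text
t 12.67 pos [ 541.8 -232.1  181.4] yaw 83.37 j [-0.52  0.48  1.69  0.    0.98 -0.4 ] F [-0.4  0.4 -5.4] op 0.336 gf 30.0
travel [-1.000e-04  1.600e-03  1.454e-01] twist -0.002
```

View pics/w5.png

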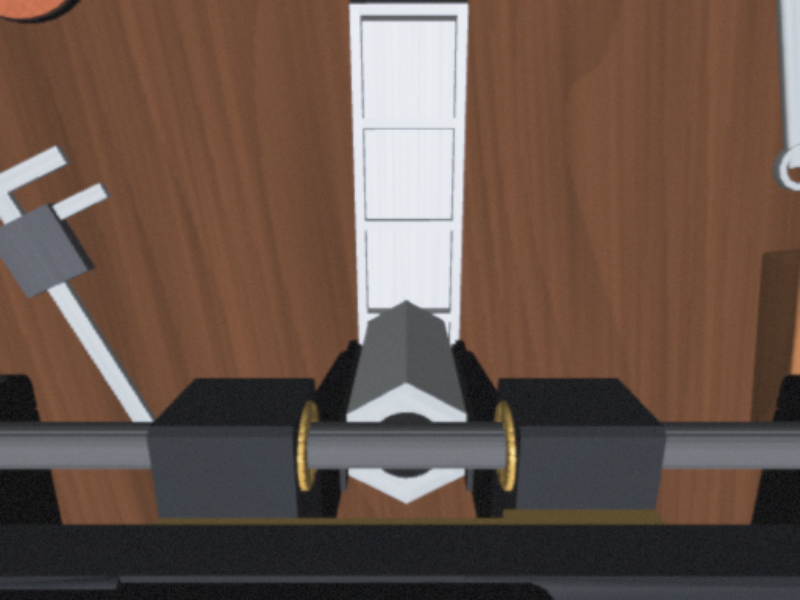

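```bash
python3 -c "
from h import *
w=read_camera('wrist')
for p in((543.3,-232.3,18),(539.7,-264.3,18),(546.9,-200.5,18)):
  q=w['R']@p+w['t'];print((w['fx']*q[:2]/q[2]+[w['cx'],w['cy']])*800/512)
go(543.3,-232.3,36,83.5)
"
```

```text
[409.32167504 271.77030164]
[409.36332222 317.06261768]
[409.31201874 224.44408287]
t 12.77 pos [ 542.3 -231.3  182.2] yaw 83.48 j [-0.52  0.48  1.69  0.    0.98 -0.4 ] F [-0.3  0.  -4.3] op 0.331 gf 30.0
travel [-0.0009  0.0011  0.1462] twist -0.0
```

Pocket 3 lies between the walls at rows 220 and 312. That is within 3 mm of the prediction.

Call:
drive_tool --targets '[{"jaw": 0.2, "travel": [0.001, 0.001, 0.03], "twist": 0}, {"jaw": 0.2, "travel": [0.001, 0.001, 0.065], "twist": 0}, {"jaw": 0.2, "travel": [0.001, 0.001, 0.1], "twist": 0}, {"jaw": 0.2, "travel": [0.001, 0.001, 0.125], "twist": 0}, {"jaw": 0.2, "travel": [0.001, 0.001, 0.137], "twist": 0}, {"jaw": 0.2, "travel": [0.001, 0.001, 0.142], "twist": 0}, {"jaw": 0.2, "travel": [0.001, 0.001, 0.143], "twist": 0}, {"jaw": 0.2, "travel": [0.001, 0.001, 0.143], "twist": 0}]'

```text
t: 13.43
eef_pos: [544.4, -231.5, 40.9]
tcp_rot: [3.14, 0.0, 1.457]
ft_force: [0.7, 1.0, -3.7]
opening: 0.332
grip_force: 30.0
```

Call:
drive_tool --targets '[{"jaw": 0.2, "travel": [0, 0, 0.001], "twist": 0}, {"jaw": 0.2, "travel": [0, 0, 0.002], "twist": 0}, {"jaw": 0.2, "travel": [0, 0, 0.002], "twist": 0}]'

```text
t: 13.68
eef_pos: [544.0, -231.8, 38.7]
tcp_rot: [3.14, 0.0, 1.457]
ft_force: [0.2, 0.4, -4.0]
opening: 0.336
grip_force: 30.0
```

Call:
drive_tool --targets '[{"jaw": 0.2, "travel": [0, 0, 0.001], "twist": 0}, {"jaw": 0.2, "travel": [0, 0, 0.002], "twist": 0}, {"jaw": 0.2, "travel": [0, 0, 0.003], "twist": 0}, {"jaw": 0.2, "travel": [0, 0, 0.003], "twist": 0}]'

```text
t: 14.02
eef_pos: [543.7, -231.7, 35.1]
tcp_rot: [3.141, 0.0, 1.457]
ft_force: [-0.8, 0.8, 1.0]
opening: 0.337
grip_force: 30.0
```

Call:
drive_tool --targets '[{"jaw": 0.2, "travel": [0, 0, 0.0005], "twist": 0}, {"jaw": 0.2, "travel": [0, 0, 0.001], "twist": 0}, {"jaw": 0.2, "travel": [0, 0, 0.001], "twist": 0}]'

```text
t: 14.27
eef_pos: [543.8, -231.7, 35.0]
tcp_rot: [3.141, 0.0, 1.457]
ft_force: [-4.7, 1.5, 12.1]
opening: 0.336
grip_force: 30.0
```

Call:
drive_tool --targets '[{"jaw": 0.4, "travel": [0, 0, 0], "twist": 0}, {"jaw": 0.46, "travel": [0, 0, 0], "twist": 0}, {"jaw": 0.7, "travel": [0, 0, 0], "twist": 0}, {"jaw": 0.7, "travel": [0, 0, 0], "twist": 0}, {"jaw": 0.7, "travel": [0, 0, -0.02], "twist": 0}, {"jaw": 0.7, "travel": [0, 0, -0.06], "twist": 0}, {"jaw": 0.7, "travel": [0, 0, -0.1], "twist": 0}, {"jaw": 0.7, "travel": [0, 0, -0.14], "twist": 0}]'

```text
t: 14.93
eef_pos: [543.4, -231.4, 175.2]
tcp_rot: [-3.141, -0.001, 1.457]
ft_force: [0.1, -0.6, 0.4]
opening: 0.701
grip_force: 0.0
```

```bash
python3 -c "
from h import *
go(528.6,168,200,83.5)"
```

```text
t 14.93 pos [ 543.4 -231.4  175.2] yaw 83.47 j [-0.51  0.48  1.69  0.    0.97 -0.4 ] F [ 0.1 -0.6  0.4] op 0.701 gf 0.0
travel [ 0.3951 -0.0602 -0.0248] twist -0.001
```

Call:
drive_tool --targets '[{"jaw": 0.7, "travel": [0.395, -0.06, -0.025], "twist": 0}, {"jaw": 0.7, "travel": [0.395, -0.06, -0.025], "twist": 0}, {"jaw": 0.7, "travel": [0.395, -0.06, -0.025], "twist": 0}, {"jaw": 0.7, "travel": [0.395, -0.06, -0.025], "twist": 0}, {"jaw": 0.7, "travel": [0.395, -0.06, -0.025], "twist": 0}, {"jaw": 0.7, "travel": [0.395, -0.06, -0.025], "twist": 0}, {"jaw": 0.7, "travel": [0.395, -0.06, -0.025], "twist": 0}, {"jaw": 0.7, "travel": [0.395, -0.06, -0.025], "twist": 0}]'

```text
t: 15.6
eef_pos: [531.1, 102.8, 194.9]
tcp_rot: [3.141, -0.0, 1.457]
ft_force: [0.5, -0.2, -1.6]
opening: 0.703
grip_force: 0.0
```

Call:
drive_tool --targets '[{"jaw": 0.7, "travel": [0.061, -0.009, -0.004], "twist": 0}, {"jaw": 0.7, "travel": [0.061, -0.009, -0.004], "twist": 0}, {"jaw": 0.7, "travel": [0.061, -0.009, -0.004], "twist": 0}, {"jaw": 0.7, "travel": [0.061, -0.009, -0.004], "twist": 0}, {"jaw": 0.7, "travel": [0.061, -0.009, -0.004], "twist": 0}]'

```text
t: 16.02
eef_pos: [529.4, 162.0, 198.5]
tcp_rot: [-3.141, 0.0, 1.457]
ft_force: [-0.1, -0.9, 0.2]
opening: 0.7
grip_force: 0.0
```

```bash
python3 -c "
from h import *
w=read_camera('wrist')
cv2.imwrite('pics/w6.png',cv2.resize(w['frame'][:,:,::-1][130:320,140:380],None,fx=3,fy=3,interpolation=cv2.INTER_CUBIC))
go(528.6,168,40,83.5)
for p in((528.6,168,103),(522.6,103.3,83)):
  q=w['R']@p+w['t'];print(((w['fx']*q[:2]/q[2]+[w['cx'],w['cy']]-[140,130])*3).round())
"
```

```text
t 16.07 pos [529.5 161.6 198.5] yaw 83.42 j [ 0.18  0.41  1.75 -0.    0.98  0.29] F [-0.4 -1.2  0.2] op 0.697 gf 0.0
travel [ 0.0063 -0.0016  0.1585] twist -0.001
[357. 162.]
[361. 343.]
```

View pics/w6.png

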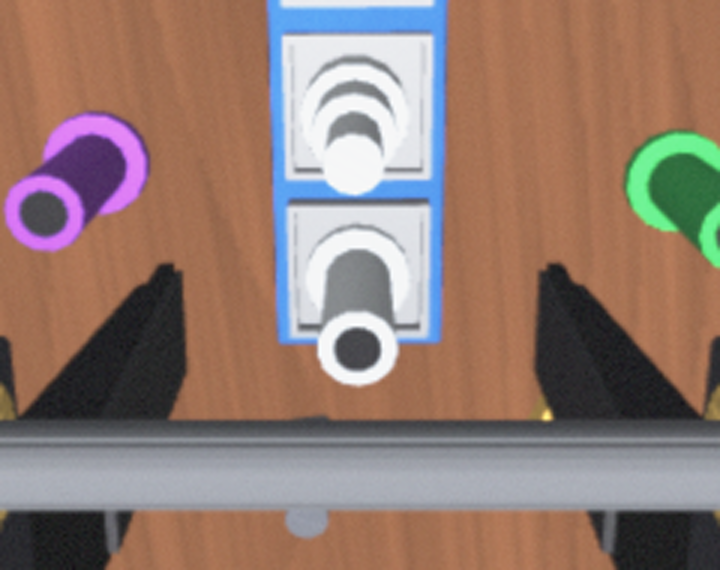

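Shaft top is at (354,162), predicted (357,162). Bush top is at (357,348), predicted (361,343). Both corrections are about 1 mm.

Call:
drive_tool --targets '[{"jaw": 0.7, "travel": [0.006, -0.0025, 0.03], "twist": 0}, {"jaw": 0.7, "travel": [0.006, -0.0025, 0.07], "twist": 0}, {"jaw": 0.7, "travel": [0.006, -0.0025, 0.11], "twist": 0}, {"jaw": 0.7, "travel": [0.006, -0.0025, 0.14], "twist": 0}, {"jaw": 0.65, "travel": [0.006, -0.0025, 0.158], "twist": 0}, {"jaw": 0.6, "travel": [0.006, -0.0025, 0.158], "twist": 0}, {"jaw": 0.15, "travel": [0.006, -0.0025, 0.158], "twist": 0}, {"jaw": 0.15, "travel": [0.006, -0.0025, 0.158], "twist": 0}]'

```text
t: 16.73
eef_pos: [528.5, 168.2, 41.9]
tcp_rot: [3.14, -0.001, 1.456]
ft_force: [0.7, -0.7, 0.9]
opening: 0.515
grip_force: 0.0
```

Call:
drive_tool --targets '[{"jaw": 0.15, "travel": [0, 0, 0], "twist": 0}, {"jaw": 0.15, "travel": [0, 0, 0], "twist": 0}, {"jaw": 0.15, "travel": [0, 0, 0], "twist": 0}, {"jaw": 0.15, "travel": [0, 0, 0], "twist": 0}, {"jaw": 0.15, "travel": [0, 0, 0], "twist": 0}, {"jaw": 0.15, "travel": [0, 0, 0], "twist": 0}, {"jaw": 0.15, "travel": [0, 0, 0], "twist": 0}]'

```text
t: 17.32
eef_pos: [528.2, 168.8, 41.7]
tcp_rot: [3.14, -0.0, 1.457]
ft_force: [-0.1, -2.1, 8.7]
opening: 0.287
grip_force: 30.0
```

Call:
drive_tool --targets '[{"jaw": 0.15, "travel": [0, 0, 0], "twist": 0}, {"jaw": 0.15, "travel": [0, 0, -0.01], "twist": 0}, {"jaw": 0.15, "travel": [0, 0, -0.025], "twist": 0}, {"jaw": 0.15, "travel": [0, 0, -0.05], "twist": 0}, {"jaw": 0.15, "travel": [0, 0, -0.08], "twist": 0}, {"jaw": 0.15, "travel": [0, 0, -0.11], "twist": 0}, {"jaw": 0.15, "travel": [0, 0, -0.135], "twist": 0}, {"jaw": 0.15, "travel": [0, 0, -0.145], "twist": 0}]'

```text
t: 17.98
eef_pos: [528.2, 169.0, 189.3]
tcp_rot: [3.138, -0.001, 1.457]
ft_force: [1.2, 0.9, -4.7]
opening: 0.292
grip_force: 30.0
```

```bash
python3 -c "
from h import *
go(550.5,-168,185,83.5)"
```

```text
t 17.98 pos [528.2 169.  189.3] yaw 83.48 j [0.19 0.42 1.77 0.   0.95 0.3 ] F [ 1.2  0.9 -4.7] op 0.292 gf 30.0
travel [-0.3323  0.0604  0.0043] twist -0.0
```

Call:
drive_tool --targets '[{"jaw": 0.15, "travel": [-0.008, 0.002, 0], "twist": 0}, {"jaw": 0.15, "travel": [-0.024, 0.005, 0], "twist": 0}, {"jaw": 0.15, "travel": [-0.048, 0.009, 0], "twist": 0}, {"jaw": 0.15, "travel": [-0.08, 0.015, 0], "twist": 0}, {"jaw": 0.15, "travel": [-0.114, 0.021, 0], "twist": 0}, {"jaw": 0.15, "travel": [-0.148, 0.027, 0], "twist": 0}, {"jaw": 0.15, "travel": [-0.182, 0.033, 0], "twist": 0}, {"jaw": 0.15, "travel": [-0.216, 0.039, 0], "twist": 0}]'

```text
t: 18.65
eef_pos: [540.7, -52.3, 183.7]
tcp_rot: [-3.138, -0.0, 1.457]
ft_force: [1.1, -0.1, -5.3]
opening: 0.295
grip_force: 30.0
```

Call:
drive_tool --targets '[{"jaw": 0.15, "travel": [-0.034, 0.006, 0], "twist": 0}, {"jaw": 0.15, "travel": [-0.065, 0.012, 0], "twist": 0}, {"jaw": 0.15, "travel": [-0.09, 0.016, 0], "twist": 0}, {"jaw": 0.15, "travel": [-0.107, 0.019, 0], "twist": 0}, {"jaw": 0.15, "travel": [-0.116, 0.021, 0], "twist": 0}, {"jaw": 0.15, "travel": [-0.116, 0.021, 0], "twist": 0}, {"jaw": 0.15, "travel": [-0.116, 0.021, 0], "twist": 0}, {"jaw": 0.15, "travel": [-0.116, 0.021, 0], "twist": 0}]'

```text
t: 19.32
eef_pos: [549.2, -166.9, 185.0]
tcp_rot: [-3.14, -0.001, 1.457]
ft_force: [0.8, 0.1, -5.1]
opening: 0.289
grip_force: 30.0
```

```bash
python3 -c "
from h import *
go(550.5,-168,33,83.5)
w=read_camera('wrist')
cv2.imwrite('pics/w7.png',cv2.resize(w['frame'][:,:,::-1],(800,600)))
for p in((550.5,-168,18),(554,-136.7,18),(547,-200,18)):
  q=w['R']@p+w['t'];print((w['fx']*q[:2]/q[2]+[w['cx'],w['cy']])*800/512)
"
```

```text
t 19.32 pos [ 549.2 -166.9  185. ] yaw 83.51 j [-0.41  0.45  1.72  0.    0.97 -0.3 ] F [ 0.8  0.1 -5.1] op 0.289 gf 30.0
travel [-0.001   0.0015  0.152 ] twist 0.0
[409.3102362 271.1579351]
[409.29431678 225.02619544]
[409.43676838 316.03967004]
```

View pics/w7.png

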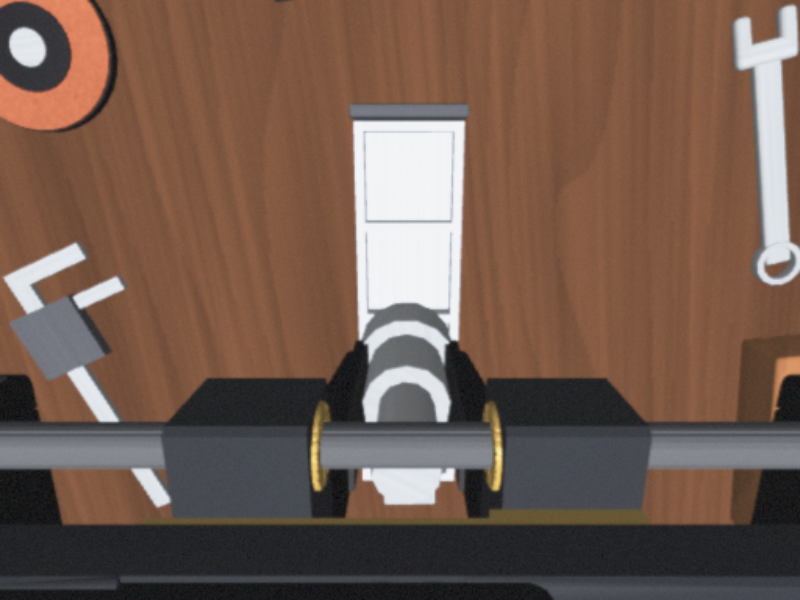

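The plate pocket (rows 132–220) and the next one (224–310) are empty. The shaft's target centre is about (409,268), and the arm is aligned with it.

Call:
drive_tool --targets '[{"jaw": 0.15, "travel": [0, 0.001, 0.03], "twist": 0}, {"jaw": 0.15, "travel": [0, 0.001, 0.065], "twist": 0}, {"jaw": 0.15, "travel": [0, 0.001, 0.1], "twist": 0}, {"jaw": 0.15, "travel": [0, 0.001, 0.127], "twist": 0}, {"jaw": 0.15, "travel": [0, 0.001, 0.142], "twist": 0}, {"jaw": 0.15, "travel": [0, 0.001, 0.148], "twist": 0}, {"jaw": 0.15, "travel": [0, 0.001, 0.149], "twist": 0}, {"jaw": 0.15, "travel": [0, 0.001, 0.149], "twist": 0}]'

```text
t: 20.03
eef_pos: [551.0, -167.6, 37.2]
tcp_rot: [3.141, 0.0, 1.458]
ft_force: [0.2, 0.2, -4.1]
opening: 0.29
grip_force: 30.0
```

Call:
drive_tool --targets '[{"jaw": 0.15, "travel": [0, 0, 0.001], "twist": 0}, {"jaw": 0.15, "travel": [0, 0, 0.002], "twist": 0}, {"jaw": 0.15, "travel": [0, 0, 0.002], "twist": 0}]'

```text
t: 20.28
eef_pos: [550.9, -168.1, 35.5]
tcp_rot: [3.14, 0.0, 1.457]
ft_force: [-1.4, 0.3, -4.7]
opening: 0.287
grip_force: 30.0
```

Call:
drive_tool --targets '[{"jaw": 0.15, "travel": [0, 0, 0.001], "twist": 0}, {"jaw": 0.15, "travel": [0, 0, 0.002], "twist": 0}, {"jaw": 0.15, "travel": [0, 0, 0.002], "twist": 0}, {"jaw": 0.15, "travel": [0, 0, 0.002], "twist": 0}]'

```text
t: 20.62
eef_pos: [550.6, -168.1, 32.8]
tcp_rot: [3.141, 0.0, 1.457]
ft_force: [-1.3, 0.8, -3.4]
opening: 0.29
grip_force: 30.0
```

Call:
drive_tool --targets '[{"jaw": 0.15, "travel": [0, 0, 0.0005], "twist": 0}, {"jaw": 0.15, "travel": [0, 0, 0.001], "twist": 0}, {"jaw": 0.15, "travel": [0, 0, 0.001], "twist": 0}]'

```text
t: 20.87
eef_pos: [550.6, -168.1, 32.7]
tcp_rot: [3.141, 0.0, 1.457]
ft_force: [-3.8, -0.1, 8.3]
opening: 0.292
grip_force: 30.0
```

Call:
drive_tool --targets '[{"jaw": 0.35, "travel": [0, 0, 0], "twist": 0}, {"jaw": 0.41, "travel": [0, 0, 0], "twist": 0}, {"jaw": 0.65, "travel": [0, 0, 0], "twist": 0}, {"jaw": 0.65, "travel": [0, 0, 0], "twist": 0}, {"jaw": 0.65, "travel": [0, 0, -0.02], "twist": 0}, {"jaw": 0.65, "travel": [0, 0, -0.06], "twist": 0}, {"jaw": 0.65, "travel": [0, 0, -0.1], "twist": 0}, {"jaw": 0.65, "travel": [0, 0, -0.14], "twist": 0}]'

```text
t: 21.53
eef_pos: [550.2, -167.9, 173.1]
tcp_rot: [-3.141, -0.0, 1.457]
ft_force: [0.9, -0.6, -0.7]
opening: 0.651
grip_force: 0.0
```

```bash
python3 -c "
from h import *
go(521.7,102.3,170,83.5)"
```

```text
t 21.53 pos [ 550.2 -167.9  173.1] yaw 83.47 j [-0.41  0.47  1.73  0.    0.95 -0.3 ] F [ 0.9 -0.6 -0.7] op 0.651 gf 0.0
travel [ 0.2652 -0.059   0.0031] twist -0.001
```

Call:
drive_tool --targets '[{"jaw": 0.65, "travel": [0.265, -0.059, 0], "twist": 0}, {"jaw": 0.65, "travel": [0.265, -0.059, 0], "twist": 0}, {"jaw": 0.65, "travel": [0.265, -0.059, 0], "twist": 0}, {"jaw": 0.65, "travel": [0.265, -0.059, 0], "twist": 0}, {"jaw": 0.65, "travel": [0.265, -0.059, 0], "twist": 0}, {"jaw": 0.65, "travel": [0.265, -0.059, 0], "twist": 0}, {"jaw": 0.65, "travel": [0.265, -0.059, 0], "twist": 0}, {"jaw": 0.65, "travel": [0.265, -0.059, 0], "twist": 0}]'

```text
t: 22.2
eef_pos: [521.3, 105.7, 171.8]
tcp_rot: [3.142, -0.001, 1.461]
ft_force: [1.2, 0.4, -0.0]
opening: 0.651
grip_force: 0.0
```

Call:
drive_tool --targets '[{"jaw": 0.65, "travel": [0, 0, 0], "twist": 0}, {"jaw": 0.65, "travel": [0, 0, 0], "twist": 0}]'

```text
t: 22.37
eef_pos: [522.2, 101.5, 171.6]
tcp_rot: [3.142, 0.0, 1.457]
ft_force: [-0.3, 0.3, -0.5]
opening: 0.65
grip_force: 0.0
```

```bash
python3 -c "
from h import *
go(521.7,102.3,40,83.5)"
```

```text
t 22.37 pos [522.2 101.5 171.6] yaw 83.47 j [ 0.07  0.41  1.84 -0.    0.89  0.18] F [-0.3  0.3 -0.5] op 0.650 gf 0.0
travel [ 0.0008 -0.0006  0.1316] twist -0.0
```

Call:
drive_tool --targets '[{"jaw": 0.65, "travel": [0, -0.001, 0.03], "twist": 0}, {"jaw": 0.65, "travel": [0, -0.001, 0.065], "twist": 0}, {"jaw": 0.65, "travel": [0, -0.001, 0.1], "twist": 0}, {"jaw": 0.65, "travel": [0, -0.001, 0.122], "twist": 0}, {"jaw": 0.6, "travel": [0, -0.001, 0.133], "twist": 0}, {"jaw": 0.55, "travel": [0, -0.001, 0.133], "twist": 0}, {"jaw": 0.15, "travel": [0, -0.001, 0.133], "twist": 0}, {"jaw": 0.15, "travel": [0, -0.001, 0.133], "twist": 0}]'

```text
t: 23.03
eef_pos: [521.9, 101.7, 40.0]
tcp_rot: [3.14, -0.0, 1.456]
ft_force: [0.0, -0.1, 0.2]
opening: 0.463
grip_force: 0.0
```

Call:
drive_tool --targets '[{"jaw": 0.15, "travel": [0, 0, 0], "twist": 0}, {"jaw": 0.15, "travel": [0, 0, 0], "twist": 0}, {"jaw": 0.15, "travel": [0, 0, 0], "twist": 0}, {"jaw": 0.15, "travel": [0, 0, 0], "twist": 0}, {"jaw": 0.15, "travel": [0, 0, 0], "twist": 0}, {"jaw": 0.15, "travel": [0, 0, 0], "twist": 0}, {"jaw": 0.15, "travel": [0, 0, 0], "twist": 0}]'

```text
t: 23.62
eef_pos: [521.6, 102.1, 39.6]
tcp_rot: [3.14, -0.0, 1.457]
ft_force: [-1.4, -1.3, 7.0]
opening: 0.271
grip_force: 30.0
```

Release TCP should be near 39.6 − 9 = 30.6.

Call:
drive_tool --targets '[{"jaw": 0.15, "travel": [0, 0, 0], "twist": 0}, {"jaw": 0.15, "travel": [0, 0, -0.01], "twist": 0}, {"jaw": 0.15, "travel": [0, 0, -0.025], "twist": 0}, {"jaw": 0.15, "travel": [0, 0, -0.05], "twist": 0}, {"jaw": 0.15, "travel": [0, 0, -0.08], "twist": 0}, {"jaw": 0.15, "travel": [0, 0, -0.11], "twist": 0}, {"jaw": 0.15, "travel": [0, 0, -0.135], "twist": 0}, {"jaw": 0.15, "travel": [0, 0, -0.145], "twist": 0}]'

```text
t: 24.28
eef_pos: [521.8, 102.2, 187.5]
tcp_rot: [3.137, -0.001, 1.457]
ft_force: [-0.1, -0.5, -1.8]
opening: 0.267
grip_force: 30.0
```

```bash
python3 -c "
from h import *
go(557.8,-104.5,185,83.5)"
```

```text
t 24.28 pos [521.8 102.2 187.5] yaw 83.48 j [0.07 0.39 1.82 0.   0.93 0.18] F [-0.1 -0.5 -1.8] op 0.267 gf 30.0
travel [-0.2013  0.0593  0.0025] twist -0.0
```

Call:
drive_tool --targets '[{"jaw": 0.15, "travel": [-0.01, 0.003, 0], "twist": 0}, {"jaw": 0.15, "travel": [-0.03, 0.009, 0], "twist": 0}, {"jaw": 0.15, "travel": [-0.06, 0.018, 0], "twist": 0}, {"jaw": 0.15, "travel": [-0.095, 0.028, 0], "twist": 0}, {"jaw": 0.15, "travel": [-0.13, 0.038, 0], "twist": 0}, {"jaw": 0.15, "travel": [-0.165, 0.049, 0], "twist": 0}, {"jaw": 0.15, "travel": [-0.19, 0.056, 0], "twist": 0}, {"jaw": 0.15, "travel": [-0.201, 0.059, 0], "twist": 0}]'

```text
t: 24.95
eef_pos: [556.4, -108.0, 181.7]
tcp_rot: [-3.139, -0.0, 1.454]
ft_force: [-0.5, -0.4, -1.8]
opening: 0.268
grip_force: 30.0
```

Call:
drive_tool --targets '[{"jaw": 0.15, "travel": [0, 0, 0], "twist": 0}, {"jaw": 0.15, "travel": [0, 0, 0], "twist": 0}, {"jaw": 0.15, "travel": [0, 0, 0], "twist": 0}]'

```text
t: 25.2
eef_pos: [556.3, -103.4, 182.9]
tcp_rot: [-3.14, -0.001, 1.457]
ft_force: [0.8, 0.5, -1.8]
opening: 0.265
grip_force: 30.0
```

```bash
python3 -c "
from h import *
go(557.8,-104.5,31,83.5)
w=read_camera('wrist')
cv2.imwrite('pics/w8.png',cv2.resize(w['frame'][:,:,::-1],(800,600)))
for p in((557.8,-104.5,18),(561.3,-73.3,18),(554,-136.5,18)):
  q=w['R']@p+w['t'];print((w['fx']*q[:2]/q[2]+[w['cx'],w['cy']])*800/512)
"
```

```text
t 25.20 pos [ 556.3 -103.4  182.9] yaw 83.50 j [-0.3   0.44  1.74  0.    0.96 -0.19] F [ 0.8  0.5 -1.8] op 0.265 gf 30.0
travel [-0.0009  0.0016  0.1519] twist -0.0
[409.67182892 271.72013411]
[409.67437815 225.46905116]
[409.36933282 316.89601242]
```

View pics/w8.png

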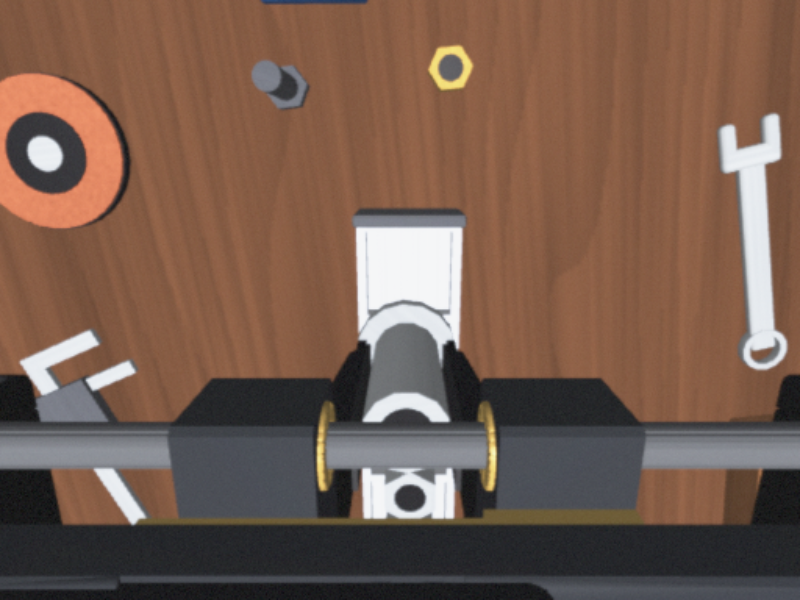

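The plate pocket spans rows 225–313 beside the end plate (row 217), and the bush is aligned with it.

Call:
drive_tool --targets '[{"jaw": 0.15, "travel": [0, 0.001, 0.03], "twist": 0}, {"jaw": 0.15, "travel": [0, 0.001, 0.065], "twist": 0}, {"jaw": 0.15, "travel": [0, 0.001, 0.1], "twist": 0}, {"jaw": 0.15, "travel": [0, 0.001, 0.127], "twist": 0}, {"jaw": 0.15, "travel": [0, 0.001, 0.142], "twist": 0}, {"jaw": 0.15, "travel": [0, 0.001, 0.148], "twist": 0}, {"jaw": 0.15, "travel": [0, 0.001, 0.149], "twist": 0}, {"jaw": 0.15, "travel": [0, 0.001, 0.149], "twist": 0}]'

```text
t: 25.92
eef_pos: [558.2, -103.9, 35.2]
tcp_rot: [3.141, -0.0, 1.458]
ft_force: [-0.0, 0.6, -2.0]
opening: 0.266
grip_force: 30.0
```

Call:
drive_tool --targets '[{"jaw": 0.15, "travel": [0, 0, 0.001], "twist": 0}, {"jaw": 0.15, "travel": [0, 0, 0.002], "twist": 0}, {"jaw": 0.15, "travel": [0, 0, 0.002], "twist": 0}]'

```text
t: 26.17
eef_pos: [558.1, -104.5, 33.5]
tcp_rot: [3.14, 0.0, 1.457]
ft_force: [-0.4, -0.4, -2.3]
opening: 0.271
grip_force: 30.0
```

Call:
drive_tool --targets '[{"jaw": 0.15, "travel": [0, 0, 0.001], "twist": 0}, {"jaw": 0.15, "travel": [0, 0, 0.002], "twist": 0}, {"jaw": 0.15, "travel": [0, 0, 0.002], "twist": 0}, {"jaw": 0.15, "travel": [0, 0, 0.002], "twist": 0}]'

```text
t: 26.5
eef_pos: [557.8, -104.5, 30.7]
tcp_rot: [3.142, -0.0, 1.457]
ft_force: [0.8, -0.3, -1.4]
opening: 0.268
grip_force: 30.0
```

Call:
drive_tool --targets '[{"jaw": 0.15, "travel": [0, 0, 0.0005], "twist": 0}, {"jaw": 0.15, "travel": [0, 0, 0.001], "twist": 0}, {"jaw": 0.15, "travel": [0, 0, 0.001], "twist": 0}]'

```text
t: 26.75
eef_pos: [557.8, -104.5, 30.6]
tcp_rot: [3.141, 0.0, 1.457]
ft_force: [-3.3, 0.4, 11.4]
opening: 0.269
grip_force: 30.0
```

Call:
drive_tool --targets '[{"jaw": 0.33, "travel": [0, 0, 0], "twist": 0}, {"jaw": 0.39, "travel": [0, 0, 0], "twist": 0}, {"jaw": 0.65, "travel": [0, 0, 0], "twist": 0}, {"jaw": 0.65, "travel": [0, 0, 0], "twist": 0}, {"jaw": 0.65, "travel": [0, 0, -0.02], "twist": 0}, {"jaw": 0.65, "travel": [0, 0, -0.06], "twist": 0}, {"jaw": 0.65, "travel": [0, 0, -0.1], "twist": 0}, {"jaw": 0.65, "travel": [0, 0, -0.14], "twist": 0}]'

```text
t: 27.42
eef_pos: [557.4, -104.3, 171.0]
tcp_rot: [-3.14, -0.0, 1.457]
ft_force: [-0.0, -0.7, -0.3]
opening: 0.646
grip_force: 0.0
```

Call:
drive_tool --targets '[{"jaw": 0.65, "travel": [0.3, 0, -0.05], "twist": 0}, {"jaw": 0.65, "travel": [0.3, 0, -0.05], "twist": 0}, {"jaw": 0.65, "travel": [0.3, 0, -0.05], "twist": 0}, {"jaw": 0.65, "travel": [0.3, 0, -0.05], "twist": 0}, {"jaw": 0.65, "travel": [0.3, 0, -0.05], "twist": 0}, {"jaw": 0.65, "travel": [0.3, 0, -0.05], "twist": 0}, {"jaw": 0.65, "travel": [0.3, 0, -0.05], "twist": 0}, {"jaw": 0.65, "travel": [0.3, 0, -0.05], "twist": 0}]'

```text
t: 28.08
eef_pos: [592.0, 198.4, 220.5]
tcp_rot: [3.14, -0.001, 1.46]
ft_force: [-0.0, 0.7, -0.2]
opening: 0.653
grip_force: 0.0
```

Call:
drive_tool --targets '[{"jaw": 0.65, "travel": [0.1, 0, -0.02], "twist": 0}, {"jaw": 0.65, "travel": [0.1, 0, -0.02], "twist": 0}, {"jaw": 0.65, "travel": [0.1, 0, -0.02], "twist": 0}, {"jaw": 0.65, "travel": [0.1, 0, -0.02], "twist": 0}, {"jaw": 0.65, "travel": [0.1, 0, -0.02], "twist": 0}]'

```text
t: 28.5
eef_pos: [603.0, 293.3, 239.1]
tcp_rot: [-3.141, 0.0, 1.458]
ft_force: [0.6, -0.3, -0.7]
opening: 0.655
grip_force: 0.0
```

```bash
python3 -c "
from h import *
a=read_camera('top')['frame'][:,:,::-1][155:232,255:415]
b=read_camera('scene')['frame'][:,:,::-1][90:210,170:370]
cv2.imwrite('pics/end.png',np.vstack([cv2.resize(a,(600,289),interpolation=2),cv2.resize(b,(500,300),interpolation=2)[:,:500] if 0 else cv2.resize(b,(600,310),interpolation=2)]))"
```

```text
(no output)
```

View pics/end.png

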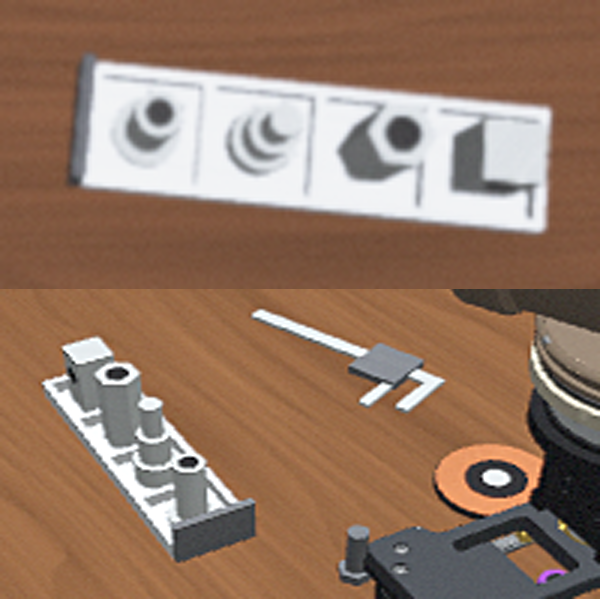

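All four stand upright in the rack. From the end plate they are bush (155,110), shaft (285,125), hexnut (400,135) and block (515,150), which is the required order.

```bash
python3 -c "
from cell import *
print(job_done())"
```

```text
the job is handed in; nothing more can be done
None
```

The job is handed in at about 28.6 s of the 118 s allowed: all four parts stand upright in the rack in reverse order (bush by the end plate, then shaft, hexnut, block), and the final pictures confirmed this.

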